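Tip a clean pipette into the pipette jar

ROBOT

A 6-joint arm with a two-finger parallel gripper is mounted at the origin on the work surface. World frame = base frame: x ahead of the robot, y to its left, z up, the work surface at z = 0. Lengths are in m, angles in rad, forces in N, time in s.
With the tool pointing down it reaches from about 0.4 to 0.825 m from the base axis. Payload 7 kg.
Tool frame: the origin (TCP) lies midway between the tips of the shut fingers; the grasp point (between the pads) lies 19 mm behind it; z points along the fingers, y is the line along which they close (so a half turn about z gives the same grasp; the last joint's range is limited). The gripper opens to 85 mm and grips with 20 to 120 N. Pads are 22 mm wide; open, the fingers measure 114 mm over their backs; the gripper's body (76 mm by 85 mm) begins 54 mm behind the grasp point. The pads swing forward as they close: fully open they stand 13 mm farther back than shut.
Start: joints at [-0.86, 0.359, 0.012, 0, -1.224, -0.288], TCP at [0.277, -0.616, 0.209] pointing down, gripper open.
Joint ranges: [-3.07, 3.07], [-1.43, 2.12], [-1.02, 1.25], [-3.03, 1.67], [-3.05, -0], [-3.03, 3.03]. Speed limits (rad/s): [2.39, 2.39, 3.01, 3.14, 3.14, 3.14].

INTERFACE

Orientations are given as a unit quaternion [x, y, z, w].
In Python, from station import sense, imaging, ticket gives the robot as it stands.
- The arm moves only by the tool servo_tool, never from a script. Its argument "moves" is a list of rows, each a list of 7 numbers: the shift along the tool's x, y, z in mm, then the turn, a rotation vector about the tool's x, y, z in degrees, then the finger opening in mm, from 0 to 85.4. A call has 1 to 8 rows; each row is the pose to reach, as a shift and turn from the pose commanded when the call began, along the tool's axes at that moment; what a row does not reach only later rows make up. A row lasts 1/8 s, in which the tool goes at most 62.5 mm and 10.7 degrees, less where a joint would pass 70% of its speed; a pose out of reach is approached as far as the arm can. A call with a gripper value outside its range is refused whole. The fingers move at their own pace and stop on an object; the grip force is fixed at half the most. Time passes only in rows, so rows that repeat a pose let the fingers close. It gives the time, the measured TCP pose, the force, the opening and the grip force at its end, in the units of the state.
- sense(): the state, without advancing time (a new reading comes with each control period).
- imaging.get_image(name): name is "scene" or "top" or "wrist"; returns the picture (420x560x3 uint8, blue, green, red); there is no depth.
- imaging.camera_params(name): a dict with "vertical_fov" (degrees; the focal length in pixels is half the picture's height over the tangent of half this angle, whatever the lens; pixels are square), "cx", "cy" (the principal point, pixels), "cam_to_world" (4x4, takes a point from camera to world coordinates). Camera axes: x right, y up, looking along -z (the intrinsics and any distortion apply to the point x, -y, -z); pixel columns grow to the right and rows downward; lengths in m; the calibration is good to about 2 mm. A picture is of the moment at which its call begins: read the wrist's pose just before it. camera_params takes no time and is no camera call; for the wrist camera it gives the pose at the moment of the call.
- ticket.hand_in(): hands the job in; it is judged then, once.
The state is a dict: "time_s": time; "joint_positions": joint angles; "joint_vel": joint speeds; "joint_efforts": joint torques, N m; "tcp_pos": TCP position; "ee_rot": TCP orientation; "ft_force": force on the tool from outside, world axes, zero at the start; "torque": the same for the moment, N m; "grip_width": opening from 0.0 (shut) to 1.0 (fully open); "finger_force": force on a finger pad.
Only numpy, scipy, OpenCV 4.12 (cv2) and the standard library are available. Lean on these libraries where they do the work, as an engineer would, in place of code of your own. Each camera call takes 0.05 s, during which the arm holds its last target. There are 200 camera calls.

TASK

Stand the square steel jar under the lip of the tipping stand, its foot up against the edge of the stand's foot, centred, with the jar's high back wall on the side away from the stand. Then tip the channel with its side lever so that the pipette slides tip-down into the jar, and swing the empty channel back down level, leaving the jar standing there with the pipette in it. Keep the pipette clean: never touch it with the robot, and leave the glassware around alone.

Things in the scene. Friction and masses are not known exactly. Their poses are not given: they have to be found in the camera images.
- stand: Fixed grey tipping stand. Origin on the bench (z = 0) straight below the channel's lip edge; y runs from lip to tail along the level channel, z up, x across (lever on the -x side). Foot plate 90 wide, 10 high, y = 11 to 161 mm: the jar goes against its edge at y = 11. Cheeks at x = +-18.5 (5 thick, y 16 to 56) and a post at y = 155 rise to just below the channel.
- dock (a point): Point on the bench at x = 0, y = -22 mm in the stand's frame: where the centre of the jar's foot comes when the foot touches the edge of the stand's foot plate (1 mm spare) and is centred. Its axes are the stand's.
- cradle (a joint): Angle of the channel about the stand's x axis through the lip edge, 140 mm up. 0 = level (stop), grows as the tail rises, stop at 1.4. Friction hinge (0.2 N m): stays where it is left; about 3 to 10 N at the lever ball moves it. The pipette starts to slide at some 0.4 to 0.7 rad; by about 1.2 it has dropped to the jar's floor.
- lip (a point): Middle of the lip edge of the dark steel channel, on the hinge: stand frame (0, 0, 140) mm. The channel is 190 long, 24 wide outside, 18 inside, floor 3 thick (top at hinge height), sides 14 high, closed at the tail, open at the lip.
- lever_ball (a point): Centre of the white 28 mm ball on the lever of 10 mm round bar, fixed to the channel. At joint 0 it is at stand frame (-85, 75, 206) mm, at 1.3 at (-85, -44, 230), circling the hinge. At joint 0 the bar runs from (-12, 25, 142) out to (-85, 25, 142), then slants up to the ball. Push the ball towards the stand's -y to tip, +y to level.
- pipette: White pipette, 160 long, 14 across, tapering over the last 28 mm to a 6 mm tip, 40 g; a grey band near the other end. It lies loose in the channel, tip towards the lip. Origin at mid-length on its axis; its own +y points away from the tip. Not to be touched.
- pipette_tip (a point): Tip end of the pipette, on its axis.
- jar: Loose square steel pipette jar, about 0.5 kg, origin at the centre of its underside, z up. Foot 64 x 64 x 10 mm; on it a square tube 46 x 46 outside, walls 4, 38 x 38 inside, inner floor 10 up, rim 120 high; the wall on its own -y side is the high back, 155 high. Properly placed, its axes are parallel to the stand's.
- jar_back (a point): Middle of the top edge of the jar's high back wall: jar frame (0, -21, 155) mm.
- reagent_bottle: Bystander: amber bottle, 70 across, 140 high, origin centre of underside. Leave alone.
- flask: Bystander: conical glass flask, 80 across, 125 high, origin centre of underside. Leave alone.
- beaker: Bystander: white open beaker, 76 across, 90 high, origin centre of underside. Leave alone.

How it is judged:
By the outcome, as a careful person would: the job done as asked, in the order asked, and still so for the second after the job is handed in, with the robot touching nothing.
It also fails if it takes over 70 s, if anything falls off the work surface, if the arm or the gripper's body presses on something with over 40 N, if the wrist force passes 120 N, or if a joint passes its speed limit or range.

## Working session

There is one attempt and no reset: what is moved stays moved. The work goes in short steps, Python scripts to look and compute and a tool call to move; the robot and the scene stay as the last step left them, time stands still between calls to the robot, and variables do not carry over. Pictures are saved under pics/ and viewed, at most 10 in all, crops included, and the job is handed in when it is done.

Besides the shell and the picture viewer there is one more tool, called after "Emit:" as name(argument=value, ...), one argument or row to a line, values as JSON. servo_tool: Moves the arm, as the interface text tells. Its arguments: {"type":"object","properties":{"moves":{"type":"array"}},"required":["moves"]}

```bash
mkdir -p pics; cat > h.py <<'E'
import numpy as np, cv2
from station import sense, imaging, ticket
from scipy.spatial.transform import Rotation as R
def ray(name,uv,P=None):
    P=P or imaging.camera_params(name)
    f=210/np.tan(np.radians(P['vertical_fov'])/2)
    M=np.array(P['cam_to_world'])
    uv=np.atleast_2d(np.array(uv,float))
    d=np.c_[(uv[:,0]-P['cx'])/f,-(uv[:,1]-P['cy'])/f,-np.ones(len(uv))]
    return M[:3,3],d@M[:3,:3].T
def onz(name,uv,z,P=None):
    o,d=ray(name,uv,P); return o+d*((z-o[2])/d[:,2])[:,None]
def proj(name,X,P=None):
    P=P or imaging.camera_params(name)
    f=210/np.tan(np.radians(P['vertical_fov'])/2)
    M=np.array(P['cam_to_world']); c=(np.atleast_2d(X)-M[:3,3])@M[:3,:3]
    return np.c_[P['cx']-f*c[:,0]/c[:,2],P['cy']+f*c[:,1]/c[:,2]]
def totool(dw):
    return R.from_quat(sense()['ee_rot']).inv().apply(dw)*1000
E
python3 - <<'E'
from h import *
ims=[imaging.get_image(n) for n in("scene","top")]
for n,i in zip(("scene","top"),ims):
    cv2.imwrite(f'pics/{n}0.png',i); p=imaging.camera_params(n); print(n,{k:(np.round(v,4).tolist() if k=='cam_to_world' else v) for k,v in p.items()})
s=sense();print(s)
E
```

```text
scene {'vertical_fov': 57.587045898234216, 'cx': 282.71496329639797, 'cy': 210.57168860637267, 'cam_to_world': [[0.8552, -0.4227, 0.3, 0.8114], [0.5182, 0.7127, -0.4728, -0.4224], [-0.0139, 0.5598, 0.8285, 0.8614], [0.0, 0.0, 0.0, 1.0]]}
top {'vertical_fov': 55.86484989383943, 'cx': 271.49031650837736, 'cy': 209.89892858095084, 'cam_to_world': [[0.0038, 0.9846, -0.175, 0.4011], [-0.9999, 0.0015, -0.0132, -0.0171], [-0.0128, 0.1751, 0.9845, 1.0289], [0.0, 0.0, 0.0, 1.0]]}
{'time_s': 0.1, 'joint_positions': array([-8.59878257e-01,  3.59327730e-01,  1.11663210e-02, -3.04490308e-04,
       -1.22405309e+00, -2.88086970e-01]), 'joint_vel': array([ 0.00168402, -0.0021832 ,  0.00197303, -0.00021946, -0.00165185,
        0.00017572]), 'joint_efforts': array([-1.99321330e-03, -5.84764874e+01,  2.94108653e+01,  6.95455000e+00,
       -3.21142033e-03,  3.09508425e-05]), 'tcp_pos': array([ 0.27677249, -0.61516677,  0.20785693]), 'ee_rot': array([-2.09793401e-01,  9.77745471e-01,  6.91018787e-04, -2.13987656e-04]), 'ft_force': array([-0.45065878,  0.16178218,  0.55630459]), 'torque': array([-0.02402865, -0.01543476,  0.02470991]), 'finger_force': 0.0, 'grip_width': 0.9987317571273155}
```

View pics/scene0.png

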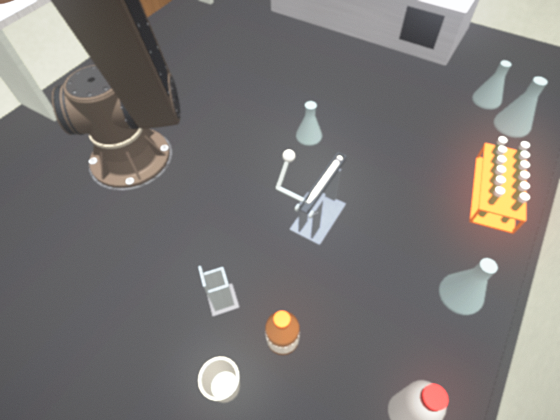

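View pics/top0.png

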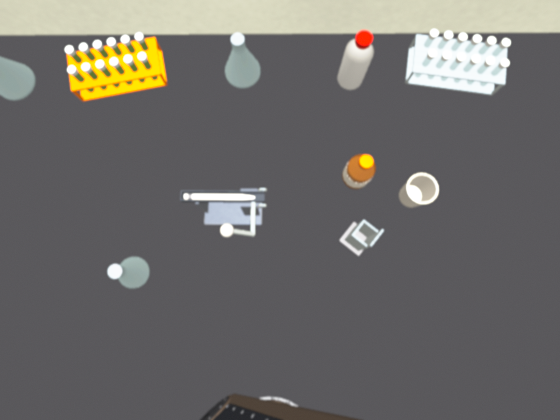

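The scene view shows the stand at about (320,200) and the jar at (218,290). From above, the channel runs along row 196 with its lip on the right (about col 265), the ball at (227,230) and the rotated jar at (362,236). I'll zoom in on both.

```bash
python3 - <<'E'
from h import *
a=cv2.imread('pics/top0.png');b=cv2.imread('pics/scene0.png')
def c(i,x,y,w,h,s): return cv2.resize(i[y:y+h,x:x+w],(w*s,h*s),interpolation=cv2.INTER_CUBIC)
top=np.hstack([c(a,175,175,100,70,4),c(a,325,175,100,70,4)])
bot=np.hstack([c(b,260,145,100,100,3),c(b,180,245,100,100,3)])
o=np.zeros((580,800,3),np.uint8);o[:280]=top;o[280:580,:600]=bot
cv2.imwrite('pics/crop.png',o)
E
```

```text
(no output)
```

View pics/crop.png

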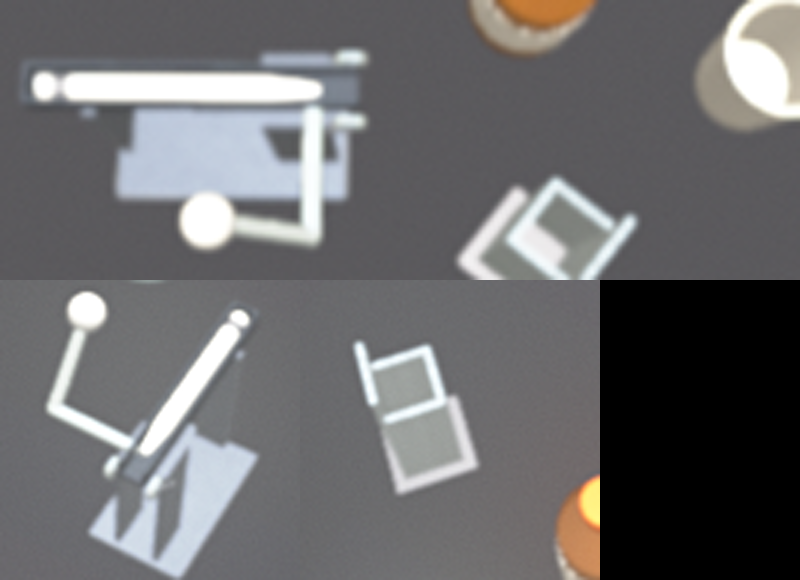

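The crop shows the channel spanning crop x 22–358, y 62–107. The jar's rim corners are at about (557,178), (507,238) and (612,232), its high back is at lower right, (635,217) onwards, and its foot corners are at (518,187) and (458,262). Next I'll triangulate.

```bash
python3 - <<'E'
from h import *
L=lambda x,y:(175+x/4,175+y/4)
Rr=lambda x,y:(325+(x-400)/4,175+y/4)
S1=lambda x,y:(260+x/3,145+(y-280)/3)
S2=lambda x,y:(180+(x-300)/3,245+(y-280)/3)
pr=lambda t,v:print(t,np.round(v*1000).tolist())
pr('chan tail/lip z154 top',onz('top',[L(22,84),L(358,82)],.150))
pr('foot plate z10 top (tail,-x corner),(lip,-x corner)',onz('top',[L(116,199),L(347,199)],.010))
pr('foot plate scene: lip -x, lip +x,tail +x',onz('scene',[S1(90,532),S1(180,578),S1(257,456)],.010))
pr('jar rim top: corners',onz('top',[Rr(557,178),Rr(507,238),Rr(612,228)],.120))
pr('jar foot top',onz('top',[Rr(518,187),Rr(458,262)],.010))
pr('back wall',onz('top',[Rr(635,217)],.155))
pr('jar foot scene: left-bot,right-bot,right-top',onz('scene',[S2(398,493),S2(477,466),S2(457,397)],.010))
pr('rim scene: ',onz('scene',[S2(430,347),S2(445,405),S2(386,422)],.120))
pr('back scene',onz('scene',[S2(358,343)],.155))
def tri(a,b):
    o1,d1=ray('top',a);o2,d2=ray('scene',b)
    A=np.c_[d1[0],-d2[0]];t=np.linalg.lstsq(A,o2-o1,rcond=None)[0]
    return (o1+d1[0]*t[0]+o2+d2[0]*t[1])/2
pr('ball',tri(L(207,220),S1(87,311)))
pr('flask',onz('top',[(134,272)],.03));pr('bottle',onz('top',[(357,178)],.03));pr('beaker',onz('top',[(411,194)],.03))
E
```

```text
chan tail/lip z154 top [[589.0, 202.0, 150.0], [590.0, 11.0, 150.0]]
foot plate z10 top (tail,-x corner),(lip,-x corner) [[543.0, 172.0, 10.0], [543.0, 22.0, 10.0]]
foot plate scene: lip -x, lip +x,tail +x [[549.0, 24.0, 10.0], [638.0, 23.0, 10.0], [638.0, 170.0, 10.0]]
jar rim top: corners [[540.0, -220.0, 120.0], [505.0, -190.0, 120.0], [511.0, -250.0, 120.0]]
jar foot top [[551.0, -219.0, 10.0], [503.0, -179.0, 10.0]]
back wall [[513.0, -254.0, 155.0]]
jar foot scene: left-bot,right-bot,right-top [[516.0, -265.0, 10.0], [555.0, -217.0, 10.0], [509.0, -179.0, 10.0]]
rim scene:  [[510.0, -189.0, 120.0], [545.0, -219.0, 120.0], [517.0, -250.0, 120.0]]
back scene [[480.0, -223.0, 155.0]]
ball [506.0, 89.0, 206.0]
flask [[420.0, 340.0, 30.0]]
bottle [[663.0, -225.0, 30.0]]
beaker [[621.0, -362.0, 30.0]]
```

The stand origin is at about (591,12) mm with yaw 0. The jar is at about (511,−221) with yaw −40°. I'll move above the jar.

Emit:
servo_tool(
  moves=[
    [-46,33,-22,0,0,-4,85],
    [-368,260,-22,0,0,-26,85],
    [-368,260,-22,0,0,-26,85],
    [-368,260,-22,0,0,-26,85],
    [-368,260,-22,0,0,-26,85],
    [-368,260,-22,0,0,-26,85],
    [-368,260,-22,0,0,-26,85],
    [-368,260,-22,0,0,-26,85],
  ],
)

```text
time_s: 1.1
tcp_pos: [0.5071, -0.2246, 0.2305]
ee_rot: [-0.426, 0.905, 0.0, -0.0]
ft_force: [0.8, -0.0, -0.7]
grip_width: 0.993
finger_force: 0.0
```

Emit:
servo_tool(
  moves=[
    [0,0,0,0,0,0,85],
    [0,0,0,0,0,0,85],
    [0,0,0,0,0,0,85],
  ],
)

```text
time_s: 1.48
tcp_pos: [0.5052, -0.2285, 0.2307]
ee_rot: [-0.424, 0.906, 0.0, -0.0]
ft_force: [-0.3, -0.1, 0.3]
grip_width: 0.996
finger_force: 0.0
```

```bash
python3 - <<'E'
from h import *
s=sense();print(s['time_s'],s['tcp_pos'],R.from_quat(s['ee_rot']).as_matrix().round(3))
P=imaging.camera_params('wrist');i=imaging.get_image('wrist');cv2.imwrite('pics/w1.png',i)
print(P['vertical_fov'],np.round(P['cam_to_world'],3))
c=lambda x,y,yaw=-40:np.array([511,-221])+R.from_euler('z',yaw,degrees=True).as_matrix()[:2,:2]@[x,y]
for z,h in((120,23),(10,32)):print(z,proj('wrist',[np.r_[c(a*h,b*h),z]/1000 for a,b in((-1,-1),(1,-1),(1,1),(-1,1))],P).round().tolist())
E
```

```text
1.475 [ 0.50521889 -0.22850697  0.23065694] [[-0.641 -0.767 -0.   ]
 [-0.767  0.641 -0.   ]
 [ 0.     0.    -1.   ]]
64.42394612173541 [[-0.767 -0.619 -0.169  0.463]
 [ 0.641 -0.74  -0.201 -0.279]
 [-0.    -0.263  0.965  0.396]
 [ 0.     0.     0.     1.   ]]
120 [[301.0, 184.0], [246.0, 184.0], [247.0, 236.0], [300.0, 236.0]]
10 [[301.0, 158.0], [245.0, 158.0], [247.0, 212.0], [300.0, 212.0]]
```

View pics/w1.png

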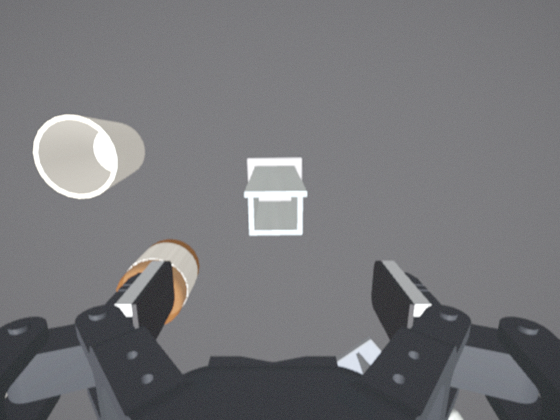

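The wrist view shows the jar's rim front edge at (249–302, 235) against a predicted (247–300, 236). That's good to about 2 mm, with matching yaw and the back wall toward the camera. I'll descend and grip.

Emit:
servo_tool(
  moves=[
    [0,2,40,0,0,0,85],
    [0,2,80,0,0,0,85],
    [0,2,110,0,0,0,85],
    [0,2,130,0,0,0,85],
    [0,2,140,0,0,0,85],
    [0,2,141,0,0,0,85],
    [0,2,141,0,0,0,85],
  ],
)

```text
time_s: 2.4
tcp_pos: [0.5048, -0.2265, 0.0905]
ee_rot: [-0.424, 0.906, -0.0, 0.0]
ft_force: [0.3, 0.2, 0.6]
grip_width: 0.997
finger_force: 0.0
```

Emit:
servo_tool(
  moves=[
    [0,0,0,0,0,0,40],
    [0,0,0,0,0,0,40],
    [0,0,0,0,0,0,40],
    [0,0,0,0,0,0,40],
    [0,0,0,0,0,0,40],
    [0,0,0,0,0,0,40],
    [0,0,0,0,0,0,40],
    [0,0,0,0,0,0,40],
  ],
)

```text
time_s: 3.4
tcp_pos: [0.5046, -0.2262, 0.0907]
ee_rot: [-0.425, 0.905, -0.0, 0.0]
ft_force: [-2.3, 1.8, 6.7]
grip_width: 0.51
finger_force: 60.5
```

Emit:
servo_tool(
  moves=[
    [0,0,-12,0,0,0,40],
    [-30,7,-12,0,0,-5,40],
    [-70,15,-12,0,0,-13,40],
    [-110,24,-12,0,0,-21,40],
    [-150,33,-12,0,0,-29,40],
    [-175,38,-12,0,0,-36,40],
    [-183,40,-12,0,0,-39.7,40],
    [-183,40,-12,0,0,-39.7,40],
  ],
)

```text
time_s: 4.4
tcp_pos: [0.5906, -0.0593, 0.1016]
ee_rot: [-0.707, 0.707, 0.0, -0.0]
ft_force: [-0.7, -1.1, -4.3]
grip_width: 0.512
finger_force: 62.1
```

Emit:
servo_tool(
  moves=[
    [0,0,0,0,0,0,40],
    [0,0,0,0,0,0,40],
    [0,0,0,0,0,0,40],
  ],
)

```text
time_s: 4.78
tcp_pos: [0.5904, -0.0604, 0.1018]
ee_rot: [-0.706, 0.708, 0.0, 0.0]
ft_force: [0.3, 0.2, -3.7]
grip_width: 0.508
finger_force: 62.1
```

```bash
python3 - <<'E'
from h import *
s=sense();print(s['time_s'],s['tcp_pos'],s['ft_force'],s['finger_force'],R.from_quat(s['ee_rot']).as_matrix().round(3))
P=imaging.camera_params('wrist');i=imaging.get_image('wrist');t=imaging.get_image('top');sc=imaging.get_image('scene')
for n,v in(('w2',i),('t2',t),('s2',sc)):cv2.imwrite(f'pics/{n}.png',v)
np.savez('w2.npz',M=P['cam_to_world'],v=[P['vertical_fov'],P['cx'],P['cy']])
o=np.zeros((600,800,3),np.uint8)
o[:300,:400]=cv2.resize(i[:,:],(400,300)); 
o[300:600,:400]=cv2.resize(t[160:250,190:310],(400,300),interpolation=cv2.INTER_CUBIC)
o[:300,400:]=cv2.resize(sc[140:275,200:380],(400,300),interpolation=cv2.INTER_CUBIC)
o[300:,400:]=cv2.resize(i[120:270,180:380],(400,300),interpolation=cv2.INTER_CUBIC)
cv2.imwrite('pics/m2.png',o)
E
```

```text
4.775 [ 0.59044881 -0.06038856  0.10177436] [ 0.30609404  0.15394782 -3.66608421] 62.077821493148804 [[-0.002 -1.    -0.   ]
 [-1.     0.002  0.   ]
 [-0.     0.    -1.   ]]
```

View pics/m2.png

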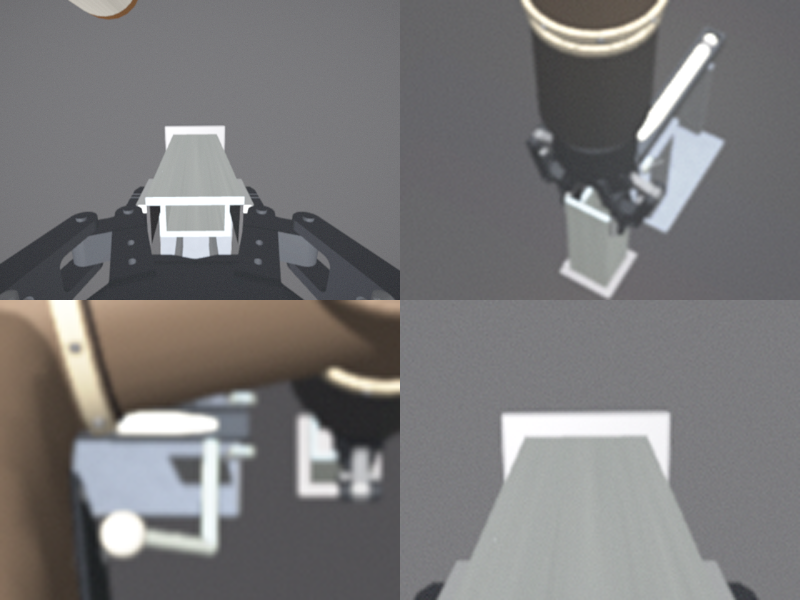

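The composite shows the jar held upright, aligned with the stand and about 40 mm short of the foot. The jar foot's +y edge is at top-view u≈279, v 194.2–219.4, and its back edge is at wrist (230–315, 176).

```bash
python3 - <<'E'
from h import *
P=imaging.camera_params('wrist')
z=.021
print('wrist foot back edge',onz('wrist',[(230.5,176),(315,176)],z,P).round(4).tolist())
print('wrist back wall top',onz('wrist',[(206,279),(343,279)],.166,P).round(4).tolist())
print('top jar foot +y edge',onz('top',[(279.1,194.2),(279.1,219.4)],z).round(4).tolist())
print('top stand foot edge',onz('top',[(262,224.5)],.01).round(4).tolist())
# refine stand foot edges by gradient in pics/top0.png
g=cv2.cvtColor(cv2.imread('pics/top0.png'),6).astype(float)
print('u-profile', g[218:223,255:270].mean(0).round().tolist()); print('v-profile',g[218:232,208:218].mean(1).round().tolist())
g=cv2.cvtColor(cv2.imread('pics/t2.png'),6).astype(float)
print('jar u', g[198:205,273:285].mean(0).round().tolist()); print('jar v',g[188:226,279:281].mean(1).round().tolist())
E
```

```text
wrist foot back edge [[0.6224, -0.0857, 0.021], [0.5596, -0.0856, 0.021]]
wrist back wall top [[0.6132, -0.0753, 0.166], [0.5677, -0.0752, 0.166]]
top jar foot +y edge [[0.6218, -0.0232, 0.021], [0.5555, -0.0233, 0.021]]
top stand foot edge [[0.5437, 0.0211, 0.01]]
u-profile [218.0, 205.0, 209.0, 210.0, 209.0, 199.0, 167.0, 119.0, 93.0, 89.0, 90.0, 90.0, 90.0, 90.0, 90.0]
v-profile [199.0, 199.0, 199.0, 199.0, 200.0, 190.0, 156.0, 112.0, 91.0, 90.0, 90.0, 90.0, 90.0, 90.0]
jar u [84.0, 84.0, 84.0, 83.0, 86.0, 113.0, 175.0, 227.0, 232.0, 227.0, 233.0, 239.0]
jar v [45.0, 52.0, 61.0, 70.0, 76.0, 96.0, 134.0, 174.0, 196.0, 200.0, 201.0, 201.0, 200.0, 200.0, 201.0, 200.0, 200.0, 200.0, 200.0, 201.0, 201.0, 200.0, 200.0, 200.0, 200.0, 200.0, 200.0, 200.0, 201.0, 192.0, 157.0, 110.0, 86.0, 84.0, 84.0, 84.0, 84.0, 84.0]
```

Emit:
servo_tool(
  moves=[
    [0,0,5,0,0,0,40],
    [0,0,9,0,0,0,40],
    [-12,0,9,0,0,0,40],
    [-25,0,9,0,0,0,40],
    [-35,0,9,0,0,0,40],
    [-39,0,9,0,0,0,40],
    [-40,0,9,0,0,0,40],
    [-40,0,9,0,0,0,40],
  ],
)

```text
time_s: 5.92
tcp_pos: [0.5907, -0.02, 0.0927]
ee_rot: [-0.707, 0.708, -0.0, 0.0]
ft_force: [1.0, -0.5, -2.9]
grip_width: 0.508
finger_force: 62.1
```

Emit:
servo_tool(
  moves=[
    [-1,0,0,0,0,0,40],
    [-2,0,0,0,0,0,40],
    [-3,0,0,0,0,0,40],
    [-3,0,0,0,0,0,40],
  ],
)

```text
time_s: 6.42
tcp_pos: [0.5907, -0.0169, 0.0927]
ee_rot: [-0.707, 0.708, -0.0, 0.0]
ft_force: [-0.1, -0.3, -4.4]
grip_width: 0.506
finger_force: 62.1
```

Emit:
servo_tool(
  moves=[
    [-1,0,0,0,0,0,40],
    [-1,0,0,0,0,0,40],
    [-1.5,0,0,0,0,0,40],
    [-1.5,0,0,0,0,0,40],
  ],
)

```text
time_s: 6.92
tcp_pos: [0.5907, -0.0154, 0.0927]
ee_rot: [-0.707, 0.708, 0.0, -0.0]
ft_force: [0.0, 0.1, -4.9]
grip_width: 0.506
finger_force: 62.1
```

```bash
python3 - <<'E'
from h import *
print(sense()['ft_force'],sense()['tcp_pos'])
t=imaging.get_image('top');cv2.imwrite('pics/t3.png',t)
g=cv2.cvtColor(t,6).astype(float)
print(g[214:218,252:275].mean(0).round().tolist())
E
```

```text
[ 0.02103058  0.06600244 -4.9414007 ] [ 0.59069893 -0.01540356  0.09269364]
[249.0, 249.0, 238.0, 191.0, 157.0, 156.0, 160.0, 174.0, 184.0, 193.0, 221.0, 236.0, 235.0, 217.0, 198.0, 194.0, 189.0, 168.0, 132.0, 109.0, 110.0, 143.0, 188.0]
```

Emit:
servo_tool(
  moves=[
    [-0.7,0,0,0,0,0,40],
    [-0.7,0,0,0,0,0,40],
    [-0.7,0,0,0,0,0,40],
  ],
)

```text
time_s: 7.35
tcp_pos: [0.5907, -0.0148, 0.0927]
ee_rot: [-0.707, 0.708, -0.0, -0.0]
ft_force: [0.0, -0.3, -4.7]
grip_width: 0.51
finger_force: 62.1
```

Emit:
servo_tool(
  moves=[
    [-0.7,0,0,0,0,0,40],
    [-0.7,0,0,0,0,0,40],
    [-0.7,0,0,0,0,0,40],
  ],
)

```text
time_s: 7.72
tcp_pos: [0.5907, -0.0141, 0.0927]
ee_rot: [-0.707, 0.708, -0.0, -0.0]
ft_force: [-0.5, -0.5, -3.4]
grip_width: 0.512
finger_force: 62.1
```

Emit:
servo_tool(
  moves=[
    [-0.7,0,0,0,0,0,40],
    [-0.7,0,0,0,0,0,40],
    [-0.7,0,0,0,0,0,40],
  ],
)

```text
time_s: 8.1
tcp_pos: [0.5907, -0.0134, 0.0927]
ee_rot: [-0.707, 0.708, -0.0, -0.0]
ft_force: [-0.5, -1.7, -2.4]
grip_width: 0.51
finger_force: 62.1
```

Emit:
servo_tool(
  moves=[
    [-0.7,0,0,0,0,0,40],
    [-0.7,0,0,0,0,0,40],
    [-0.7,0,0,0,0,0,40],
  ],
)

```text
time_s: 8.48
tcp_pos: [0.5907, -0.0127, 0.0927]
ee_rot: [-0.707, 0.708, -0.0, -0.0]
ft_force: [-0.4, -1.6, -3.3]
grip_width: 0.509
finger_force: 62.1
```

Emit:
servo_tool(
  moves=[
    [-0.7,0,0,0,0,0,40],
    [-0.7,0,0,0,0,0,40],
    [-0.7,0,0,0,0,0,40],
  ],
)

```text
time_s: 8.85
tcp_pos: [0.5907, -0.012, 0.0927]
ee_rot: [-0.707, 0.708, -0.0, -0.0]
ft_force: [-0.7, -2.8, -3.6]
grip_width: 0.511
finger_force: 62.1
```

Emit:
servo_tool(
  moves=[
    [1.5,0,0,0,0,0,40],
    [1.5,0,1,0,0,0,40],
    [1.5,0,2,0,0,0,40],
    [1.5,0,2,0,0,0,40],
  ],
)

```text
time_s: 9.35
tcp_pos: [0.5909, -0.0138, 0.0914]
ee_rot: [-0.707, 0.708, -0.0, 0.0]
ft_force: [-1.4, -2.7, 3.0]
grip_width: 0.512
finger_force: 63.0
```

```bash
python3 - <<'E'
from h import *
s=sense();print(s['ft_force'],s['tcp_pos'])
P=imaging.camera_params('wrist')
i=imaging.get_image('wrist');t=imaging.get_image('top');sc=imaging.get_image('scene')
for n,v in(('w4',i),('t4',t),('s4',sc)):cv2.imwrite(f'pics/{n}.png',v)
o=np.zeros((600,800,3),np.uint8)
o[300:600,:400]=cv2.resize(t[175:235,230:310],(400,300),interpolation=cv2.INTER_CUBIC)
o[:300,400:]=cv2.resize(sc[180:270,230:350],(400,300),interpolation=cv2.INTER_CUBIC)
o[:300,:400]=cv2.resize(i[270:375,200:340],(400,300),interpolation=cv2.INTER_CUBIC)
o[300:,400:]=cv2.resize(i[120:270,180:380],(400,300),interpolation=cv2.INTER_CUBIC)
cv2.imwrite('pics/m4.png',o)
E
```

```text
[-1.44937799 -2.72128759  2.99225951] [ 0.59088582 -0.01375982  0.09135957]
```

View pics/m4.png

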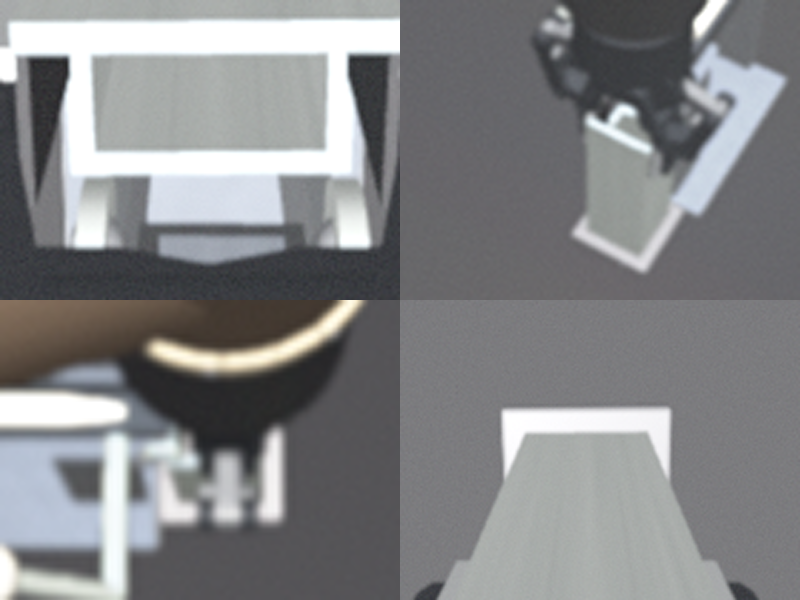

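The jar stands against the plate edge, centred under the lip: in the wrist crop the lip is centred at 214 and the jar opening at 211. I'll release it and rise.

Emit:
servo_tool(
  moves=[
    [0,0,0,0,0,0,85],
    [0,0,0,0,0,0,85],
    [0,0,0,0,0,0,85],
    [0,0,0,0,0,0,85],
    [0,0,0,0,0,0,85],
    [0,0,0,0,0,0,85],
  ],
)

```text
time_s: 10.25
tcp_pos: [0.5907, -0.0134, 0.0907]
ee_rot: [-0.707, 0.708, -0.0, 0.0]
ft_force: [-0.2, 0.5, 0.5]
grip_width: 0.992
finger_force: 0.0
```

Emit:
servo_tool(
  moves=[
    [0,0,-10,0,0,0,85],
    [0,0,-30,0,0,0,85],
    [0,0,-60,0,0,0,85],
    [0,0,-100,0,0,0,85],
    [0,0,-150,0,0,0,85],
    [0,0,-200,0,0,0,85],
    [0,0,-240,0,0,0,85],
    [0,0,-240,0,0,0,85],
  ],
)

```text
time_s: 11.25
tcp_pos: [0.5921, -0.0135, 0.3355]
ee_rot: [-0.707, 0.708, -0.002, 0.003]
ft_force: [0.4, -0.2, -0.6]
grip_width: 0.993
finger_force: 0.0
```

```bash
python3 - <<'E'
from h import *
s=sense();print(s['time_s'],s['ft_force'],s['tcp_pos'],s['grip_width'])
P=imaging.camera_params('wrist');i=imaging.get_image('wrist');cv2.imwrite('pics/w5.png',i)
print(np.round(P['cam_to_world'],3).tolist())
o,d=0,0
St=np.array([590.5,12.,0])
for n,p in dict(jarfootmm=(-32,-54,10),jarfootpm=(32,-54,10),rimpp=(23,1,120),rimmp=(-23,1,120),backm=(-23,-45,155),backp=(23,-45,155),platem=(-45,11,10),platep=(45,11,10),ball=(-85,75,206),lip=(0,0,140)).items():
    print(n,proj('wrist',(St+p)/1000,P).round(1).tolist())
E
```

```text
11.25 [ 0.42823096 -0.19214321 -0.55577154] [ 0.59210185 -0.01349041  0.33554295] 0.9925183598440871
[[-1.0, 0.0, -0.008, 0.591], [0.002, -0.965, -0.264, -0.08], [-0.008, -0.264, 0.965, 0.5], [0.0, 0.0, 0.0, 1.0]]
jarfootmm [[297.9, 145.9]]
jarfootpm [[253.7, 145.9]]
rimpp [[256.3, 200.8]]
rimmp [[295.5, 200.8]]
backm [[298.2, 165.7]]
backp [[253.8, 165.7]]
platem [[305.8, 189.9]]
platep [[245.8, 189.9]]
ball [[362.5, 294.8]]
lip [[275.9, 204.2]]
```

View pics/w5.png

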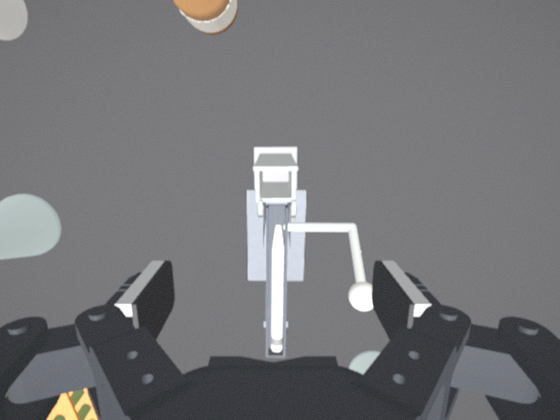

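The wrist view matches the predictions: ball at (362,295), jar foot at (254–298,148) and plate edge at row 191. The jar is standing straight and touching the plate. Next I'll grip the ball across x and lead it round its arc.

Emit:
servo_tool(
  moves=[
    [-40,35,0,0,0,0,85],
    [-80,70,0,0,0,0,85],
    [-100,86,0,0,0,0,85],
    [-100,86,40,0,0,0,85],
    [-100,86,80,0,0,0,85],
    [-100,86,80,0,0,0,85],
    [-100,86,80,0,0,0,85],
    [-100,86,80,0,0,0,85],
  ],
)

```text
time_s: 12.3
tcp_pos: [0.5057, 0.0869, 0.2524]
ee_rot: [-0.707, 0.708, -0.0, 0.001]
ft_force: [-0.5, 0.3, -0.1]
grip_width: 0.997
finger_force: 0.0
```

```bash
python3 - <<'E'
from h import *
s=sense();print(s['time_s'],s['ft_force'],s['tcp_pos'],s['ee_rot'])
P=imaging.camera_params('wrist');i=imaging.get_image('wrist');cv2.imwrite('pics/w6.png',i)
print('pred ball',proj('wrist',[[.5055,.087,.206],[.5195,.087,.206],[.4915,.087,.206]],P).round().tolist())
u,v=proj('wrist',[.5055,.087,.206],P)[0].astype(int)
m=(i[v-45:v+45,u-45:u+45].min(2)>225).astype(np.uint8)
n,l,st,c=cv2.connectedComponentsWithStats(m)
for k in range(1,n):
    if st[k,4]>100:print(st[k],c[k]+[u-45,v-45])
E
```

```text
12.3 [-0.45745209  0.26308156 -0.11770273] [0.50574858 0.08688881 0.25235467] [-7.06599775e-01  7.07612389e-01 -4.92984579e-04  1.10520889e-03]
pred ball [[274.0, 223.0], [253.0, 223.0], [295.0, 223.0]]
[ 42   0   9  26 221] [273.76470588 189.5520362 ]
[  26   29   41   40 1248] [273.99198718 225.39022436]
```

Emit:
servo_tool(
  moves=[
    [-1,0,30,0,0,0,85],
    [-1,0,55,0,0,0,85],
    [-1,0,67,0,0,0,85],
    [-1,0,67,0,0,0,85],
    [-1,0,67,0,0,0,60],
    [-1,0,67,0,0,0,45],
    [-1,0,67,0,0,0,30],
    [-1,0,67,0,0,0,24],
  ],
)

```text
time_s: 13.35
tcp_pos: [0.5048, 0.0878, 0.1845]
ee_rot: [-0.707, 0.708, -0.0, 0.0]
ft_force: [-3.8, 0.6, 4.6]
grip_width: 0.289
finger_force: 30.7
```

Emit:
servo_tool(
  moves=[
    [0,0,0,0,0,0,22],
    [0,0,0,0,0,0,22],
    [0,0,0,0,0,0,22],
    [0,0,0,0,0,0,22],
    [0,0,0,0,0,0,22],
    [0,0,0,0,0,0,22],
  ],
)

```text
time_s: 14.1
tcp_pos: [0.5048, 0.0878, 0.1847]
ee_rot: [-0.707, 0.707, -0.0, 0.0]
ft_force: [-3.7, 0.5, 7.1]
grip_width: 0.269
finger_force: 54.8
```

```bash
python3 - <<'E'
from h import *
s=sense();print(s['time_s'],s['ft_force'],s['tcp_pos'],s['ee_rot'])
# shifts (tool x = -world y, tool z = -world z) from joint 0
for q in np.arange(0,1.36,.05):
    c,sn=np.cos(q),np.sin(q); y=75*c-66*sn; z=66*c+75*sn
    print(round(q,2),round(-(y-75),1),round(-(z-66),1))
E
```

```text
14.1 [-3.71996311  0.50036237  7.12764377] [0.50477968 0.08776957 0.18467075] [-7.06729508e-01  7.07483805e-01 -7.23061719e-05  2.50816784e-04]
0.0 -0.0 -0.0
0.05 3.4 -3.7
0.1 7.0 -7.2
0.15 10.7 -10.5
0.2 14.6 -13.6
0.25 18.7 -16.5
0.3 22.9 -19.2
0.35 27.2 -21.7
0.4 31.6 -24.0
0.45 36.2 -26.1
0.5 40.8 -27.9
0.55 45.6 -29.5
0.6 50.4 -30.8
0.65 55.2 -31.9
0.7 60.2 -32.8
0.75 65.1 -33.4
0.8 70.1 -33.8
0.85 75.1 -33.9
0.9 80.1 -33.8
0.95 85.1 -33.4
1.0 90.0 -32.8
1.05 94.9 -31.9
1.1 99.8 -30.8
1.15 104.6 -29.4
1.2 109.3 -27.8
1.25 114.0 -26.0
1.3 118.5 -23.9
1.35 123.0 -21.6
```

Emit:
servo_tool(
  moves=[
    [3.4,0,-3.7,0,0,0,22],
    [7,0,-7.2,0,0,0,22],
    [10.7,0,-10.5,0,0,0,22],
    [14.6,0,-13.6,0,0,0,22],
    [18.7,0,-16.5,0,0,0,22],
    [22.9,0,-19.2,0,0,0,22],
    [27.2,0,-21.7,0,0,0,22],
    [31.6,0,-24,0,0,0,22],
  ],
)

```text
time_s: 15.1
tcp_pos: [0.5047, 0.0567, 0.2082]
ee_rot: [-0.707, 0.708, 0.0, 0.001]
ft_force: [-5.6, 6.3, 4.5]
grip_width: 0.262
finger_force: 14.9
```

Emit:
servo_tool(
  moves=[
    [4.6,0,-2.1,0,0,0,22],
    [9.2,0,-3.9,0,0,0,22],
    [14,0,-5.5,0,0,0,22],
    [18.8,0,-6.8,0,0,0,22],
    [23.6,0,-7.9,0,0,0,22],
    [28.6,0,-8.8,0,0,0,22],
    [33.5,0,-9.4,0,0,0,22],
    [38.5,0,-9.8,0,0,0,22],
  ],
)

```text
time_s: 16.1
tcp_pos: [0.5047, 0.0172, 0.2175]
ee_rot: [-0.707, 0.708, 0.0, -0.0]
ft_force: [0.4, -0.2, -0.8]
grip_width: 0.258
finger_force: 0.0
```

```bash
python3 - <<'E'
from h import *
s=sense();print(s['time_s'],s['ft_force'],s['tcp_pos'],s['ee_rot'])
i=imaging.get_image('wrist');sc=imaging.get_image('scene')
o=np.zeros((420,800,3),np.uint8)
o[:300,:400]=cv2.resize(i,(400,300)); o[:300,400:]=cv2.resize(sc[130:265,220:400],(400,300),interpolation=cv2.INTER_CUBIC)
cv2.imwrite('pics/m7.png',o)
E
```

```text
16.1 [ 0.35020407 -0.15550281 -0.81478464] [0.5047379  0.01715268 0.21746153] [-7.06597003e-01  7.07616187e-01  9.60189302e-06 -8.05340548e-05]
```

View pics/m7.png

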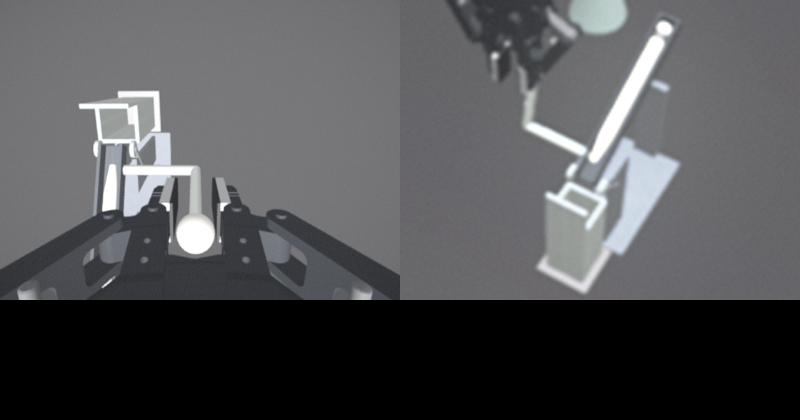

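The gripper lost the ball: the fingers are at 22 mm with no force, and the ball sits at wrist px of about (274,326). The channel is half tipped, with the pipette still in it. I'll locate the ball and switch to pushing with shut fingers.

```bash
python3 - <<'E'
from h import *
i=imaging.get_image('wrist')
P=imaging.camera_params('wrist')
m=(i[270:380,230:320].min(2)>235).astype(np.uint8)
n,l,st,c=cv2.connectedComponentsWithStats(m)
for k in range(1,n):
    if st[k,4]>100:print(st[k],c[k]+[230,270])
o,d=ray('wrist',[(274,326)],P)
for q in np.arange(.1,.9,.05):
    X=np.array([505.5,12+75*np.cos(q)-66*np.sin(q),140+66*np.cos(q)+75*np.sin(q)])/1000
    print(round(q,2),X.round(4),proj('wrist',X,P).round(1))
E
```

```text
[  18   38   51   47 1885] [272.75543767 330.76657825]
0.1 [0.5055 0.08   0.2132] [[272.5 345. ]]
0.15 [0.5055 0.0763 0.2165] [[272.5 343.2]]
0.2 [0.5055 0.0724 0.2196] [[272.5 340.9]]
0.25 [0.5055 0.0683 0.2225] [[272.4 338. ]]
0.3 [0.5055 0.0641 0.2252] [[272.4 334.5]]
0.35 [0.5055 0.0598 0.2277] [[272.4 330.4]]
0.4 [0.5055 0.0554 0.23  ] [[272.4 325.6]]
0.45 [0.5055 0.0508 0.2321] [[272.3 320.3]]
0.5 [0.5055 0.0462 0.2339] [[272.3 314.3]]
0.55 [0.5055 0.0414 0.2355] [[272.3 307.7]]
0.6 [0.5055 0.0366 0.2368] [[272.2 300.5]]
0.65 [0.5055 0.0318 0.2379] [[272.2 292.7]]
0.7 [0.5055 0.0268 0.2388] [[272.2 284.3]]
0.75 [0.5055 0.0219 0.2394] [[272.2 275.4]]
0.8 [0.5055 0.0169 0.2398] [[272.1 265.9]]
0.85 [0.5055 0.0119 0.2399] [[272.1 256.1]]
```

Emit:
servo_tool(
  moves=[
    [0,0,-50,0,0,0,26],
    [0,0,-90,0,0,0,10],
    [-40,-0.5,-90,0,0,0,0],
    [-82,-0.5,-90,0,0,0,0],
    [-82,-0.5,-90,0,0,0,0],
    [-82,-0.5,-50,0,0,0,0],
    [-82,-0.5,0,0,0,0,0],
    [-82,-0.5,2,0,0,0,0],
  ],
)

```text
time_s: 17.25
tcp_pos: [0.5032, 0.0982, 0.2126]
ee_rot: [-0.706, 0.708, 0.001, -0.003]
ft_force: [-0.1, 0.5, 0.1]
grip_width: -0.001
finger_force: 0.0
```

Emit:
servo_tool(
  moves=[
    [0,0,0,0,0,0,0],
    [5,0,0,0,0,0,0],
    [10,0,0,0,0,0,0],
    [15,0,0,0,0,0,0],
    [20,0,0,0,0,0,0],
    [25,0,0,0,0,0,0],
    [30,0,0,0,0,0,0],
    [35,0,0,0,0,0,0],
  ],
)

```text
time_s: 18.25
tcp_pos: [0.5059, 0.0667, 0.2182]
ee_rot: [-0.707, 0.707, 0.0, 0.003]
ft_force: [-16.1, 15.7, 29.0]
grip_width: 0.003
finger_force: 15.7
```

Unexpected force (29 N upward). I'll look before going on.

```bash
python3 - <<'E'
from h import *
s=sense();print(s['time_s'],s['ft_force'],s['tcp_pos'])
i=imaging.get_image('wrist');sc=imaging.get_image('scene')
o=np.zeros((600,800,3),np.uint8)
o[:300,:400]=cv2.resize(i,(400,300)); o[:300,400:]=cv2.resize(sc[130:265,220:400],(400,300),interpolation=cv2.INTER_CUBIC)
o[300:,:400]=cv2.resize(i[240:390,180:380],(400,300)); o[300:,400:]=cv2.resize(sc[130:198,230:320],(400,300),interpolation=cv2.INTER_CUBIC)
cv2.imwrite('pics/m8.png',o)
E
```

```text
18.25 [-16.13451756  15.7012712   28.96026796] [0.50592302 0.0667454  0.21820313]
```

View pics/m8.png

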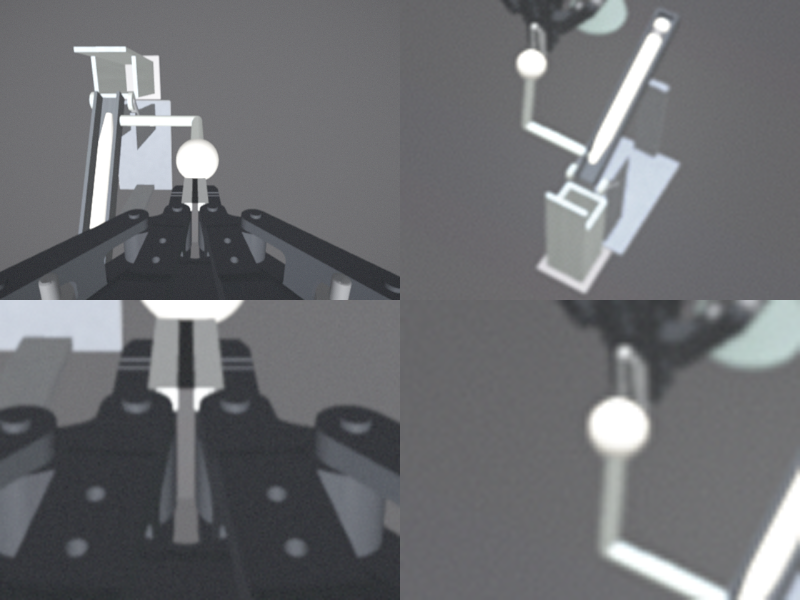

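Emit:
servo_tool(
  moves=[
    [-10,0,0,0,0,0,0],
    [-10,0,0,0,0,0,0],
    [-10,0,0,0,0,0,0],
  ],
)

```text
time_s: 18.73
tcp_pos: [0.5051, 0.0743, 0.215]
ee_rot: [-0.707, 0.708, 0.0, -0.001]
ft_force: [0.2, 0.5, -0.3]
grip_width: -0.0
finger_force: 0.0
```

```bash
python3 - <<'E'
from h import *
s=sense();print(s['time_s'],s['ft_force'],s['tcp_pos'],s['ee_rot'])
P=imaging.camera_params('wrist');i=imaging.get_image('wrist');cv2.imwrite('pics/w9.png',i)
m=(i[150:300,220:330].min(2)>225).astype(np.uint8)
n,l,st,c=cv2.connectedComponentsWithStats(m)
for k in range(1,n):
    if st[k,4]>300:print(st[k],c[k]+[220,150])
for q in np.arange(.3,.6,.05):
    X=np.array([505.5,12+75*np.cos(q)-66*np.sin(q),140+66*np.cos(q)+75*np.sin(q)])/1000
    print(round(q,2),X.round(4),proj('wrist',X,P).round(1))
E
```

```text
18.725 [ 0.18099635  0.49232344 -0.27050442] [0.50506729 0.07427829 0.21503101] [-7.06690322e-01  7.07522769e-01  1.04548261e-04 -5.55977464e-04]
[  0   4  48  11 497] [242.30985915 159.10865191]
[  25   35   57   54 2396] [273.28297162 211.23956594]
0.3 [0.5055 0.0641 0.2252] [[272.8 237.3]]
0.35 [0.5055 0.0598 0.2277] [[272.8 230.6]]
0.4 [0.5055 0.0554 0.23  ] [[272.8 223.2]]
0.45 [0.5055 0.0508 0.2321] [[272.7 215.1]]
0.5 [0.5055 0.0462 0.2339] [[272.7 206.4]]
0.55 [0.5055 0.0414 0.2355] [[272.7 197. ]]
```

Clear of contact, the ball reads q≈0.47, so it was moving but rubbing up the finger. I'll push along the arc instead.

Emit:
servo_tool(
  moves=[
    [6,0,-0.5,0,0,0,0],
    [10,0,-1,0,0,0,0],
    [15,0,-2.5,0,0,0,0],
    [19.7,0,-3.8,0,0,0,0],
    [24.5,0,-4.9,0,0,0,0],
    [29.5,0,-5.8,0,0,0,0],
  ],
)

```text
time_s: 19.52
tcp_pos: [0.5057, 0.0453, 0.2227]
ee_rot: [-0.707, 0.707, -0.0, 0.001]
ft_force: [-3.9, 5.4, 11.2]
grip_width: -0.002
finger_force: 5.3
```

```bash
cat > b.py <<'E'
from h import *
s=sense();print(s['time_s'],s['ft_force'].round(1),s['tcp_pos'].round(4))
P=imaging.camera_params('wrist');i=imaging.get_image('wrist');cv2.imwrite('pics/wb.png',i)
m=(i[100:330,220:330].min(2)>225).astype(np.uint8)
n,l,st,c=cv2.connectedComponentsWithStats(m)
qs=np.arange(0,1.4,.005)
X=np.c_[0*qs+505.5,12+75*np.cos(qs)-66*np.sin(qs),140+66*np.cos(qs)+75*np.sin(qs)]/1000
uv=proj('wrist',X,P)
for k in range(1,n):
    if st[k,4]>900:
        p=c[k]+[220,100];j=np.argmin(np.linalg.norm(uv-p,axis=1));print(st[k],p.round(),'q',qs[j].round(3),X[j].round(4))
E
python3 b.py
```

```text
19.525 [-3.9  5.4 11.2] [0.5057 0.0453 0.2227]
[  27   95   58   54 2512] [275. 222.] q 0.715 [0.5055 0.0254 0.239 ]
```

Emit:
servo_tool(
  moves=[
    [4,0,-2,0,0,0,0],
    [9,0,-3,0,0,0,0],
    [14,0,-4,0,0,0,0],
    [19,0,-4.5,0,0,0,0],
    [24,0,-5,0,0,0,0],
    [29,0,-5,0,0,0,0],
    [34,0,-5,0,0,0,0],
    [38.5,0,-5,0,0,0,0],
  ],
)

```text
time_s: 20.58
tcp_pos: [0.5052, 0.0062, 0.2263]
ee_rot: [-0.707, 0.708, 0.0, -0.0]
ft_force: [-1.5, 1.4, 0.9]
grip_width: 0.001
finger_force: 1.0
```

```bash
python3 b.py; python3 - <<'E'
from h import *
i=cv2.imread('pics/wb.png');sc=imaging.get_image('scene')
o=np.zeros((300,800,3),np.uint8)
o[:300,:400]=cv2.resize(i,(400,300)); o[:300,400:]=cv2.resize(sc[130:265,220:400],(400,300),interpolation=cv2.INTER_CUBIC)
cv2.imwrite('pics/m9.png',o)
E
```

```text
20.575 [-1.5  1.4  0.9] [0.5052 0.0062 0.2263]
[   0  103   83   50 2559] [269. 229.] q 1.06 [ 0.5055 -0.0089  0.2377]
```

View pics/m9.png

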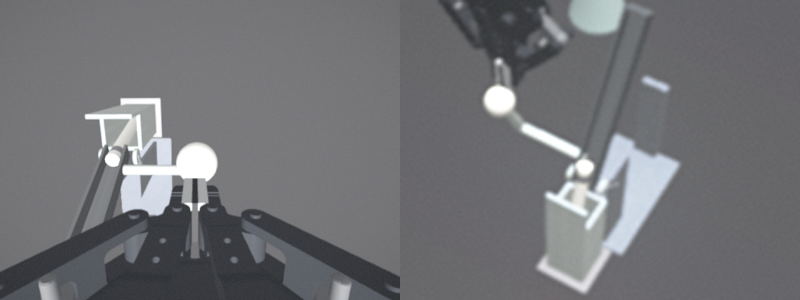

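The pipette has slid tip-down into the jar and leans near the lip, with the ball at q≈1.06. I'll tip further, to about 1.25, so it drops fully.

Emit:
servo_tool(
  moves=[
    [4,0,0,0,0,0,0],
    [8,0,0,0,0,0,0],
    [12,0,0.5,0,0,0,0],
    [16,0,1,0,0,0,0],
    [19,0,2,0,0,0,0],
    [19,0,2,0,0,0,0],
    [19,0,2,0,0,0,0],
  ],
)

```text
time_s: 21.55
tcp_pos: [0.5052, -0.0128, 0.2243]
ee_rot: [-0.707, 0.708, -0.0, -0.0]
ft_force: [-0.3, -2.0, 2.0]
grip_width: -0.002
finger_force: 0.9
```

```bash
python3 b.py; python3 - <<'E'
from h import *
# pipette: white blobs near jar opening in wrist and scene views
i=cv2.imread('pics/wb.png');P=imaging.camera_params('wrist')
sc=imaging.get_image('scene');cv2.imwrite('pics/s10.png',sc)
St=np.array([590.5,12,0])
for n,p in dict(lip=(0,0,140),rimc=(0,-22,120),topend_upright=(0,-22,170),back=(0,-43,155)).items():
    print(n,proj('wrist',(St+p)/1000,P).round().tolist(),proj('scene',(St+p)/1000).round().tolist())
for nm,im,x0,y0,x1,y1 in(('w',i,80,60,240,330),('s',sc,260,130,350,260)):
    m=(im[y0:y1,x0:x1].min(2)>215).astype(np.uint8);n,l,st,c=cv2.connectedComponentsWithStats(m)
    print(nm,[(st[k].tolist(),(c[k]+[x0,y0]).round().tolist()) for k in range(1,n) if st[k,4]>15])
E
```

```text
21.55 [-0.3 -2.   2. ] [ 0.5052 -0.0128  0.2243]
[   0  112   83   56 2195] [269. 238.] q 1.2 [ 0.5055 -0.0223  0.2338]
lip [[166.0, 238.0]] [[303.0, 211.0]]
rimc [[171.0, 205.0]] [[298.0, 223.0]]
topend_upright [[150.0, 223.0]] [[299.0, 210.0]]
back [[154.0, 189.0]] [[294.0, 221.0]]
w [([90, 95, 57, 53, 794], [207.0, 170.0]), ([101, 124, 59, 68, 1173], [218.0, 225.0]), ([41, 127, 67, 46, 905], [159.0, 202.0]), ([60, 173, 3, 8, 16], [141.0, 236.0]), ([107, 173, 6, 20, 107], [189.0, 243.0]), ([69, 176, 19, 23, 308], [158.0, 248.0]), ([91, 194, 69, 48, 2298], [205.0, 273.0])]
s [([0, 45, 8, 11, 69], [263.0, 180.0]), ([14, 56, 25, 15, 102], [286.0, 193.0]), ([39, 71, 8, 8, 40], [303.0, 205.0]), ([49, 80, 4, 6, 17], [311.0, 213.0]), ([27, 82, 26, 21, 144], [300.0, 220.0]), ([24, 113, 29, 17, 55], [300.0, 253.0])]
```

```bash
cat > tri.py <<'E'
from h import *
def tri(a,b):
    o1,d1=ray('wrist',a);o2,d2=ray('scene',b)
    t=np.linalg.lstsq(np.c_[d1[0],-d2[0]],o2-o1,rcond=None)[0]
    A,B=o1+d1[0]*t[0],o2+d2[0]*t[1];return ((A+B)/2*1000-[590.5,12,0]).round(1),np.linalg.norm(A-B).round(4)
E
python3 - <<'E'
from tri import *
print(tri((158,248),(303,205)))
i=cv2.imread('pics/wb.png');print(i[225:270:3,150:170:3].min(2))
E
```

```text
(array([ -1.2,  -0.2, 162.6]), np.float64(0.0008))
[[150 164 173 171 226 227 222]
 [109 196 253 236 212 202 213]
 [ 92 161 255 165 140 138 131]
 [ 87  84 140 147 144 133 129]
 [ 85 117 219 228 221 205 148]
 [ 84 214 230 222 218 213 203]
 [162 255 255 255 255 219 187]
 [255 255 255 255 255 255 151]
 [255 255 255 255 255 255 125]
 [255 255 255 255 255 255 118]
 [130 255 255 255 255 176 102]
 [123 122 195 255 249 121  93]
 [120 122 125 121 119 118  85]
 [119 121 126 119 120 101  85]
 [121 121 122 121 122  88  90]]
```

The pipette's top end is at stand (−1, 0, 163), so it has dropped to the jar floor and leans towards the stand. Now I'll cross over the ball and push it back to level from its −y side.

Emit:
servo_tool(
  moves=[
    [-5,0,-10,0,0,0,0],
    [-5,0,-60,0,0,0,0],
    [20,0,-65,0,0,0,0],
    [54,0,-65,0,0,0,0],
    [54,0,-60,0,0,0,0],
    [54,0,-20,0,0,0,0],
    [54,0,8,0,0,0,0],
    [54,0,8,0,0,0,0],
  ],
)

```text
time_s: 22.65
tcp_pos: [0.5037, -0.066, 0.2146]
ee_rot: [-0.707, 0.708, 0.001, -0.002]
ft_force: [-0.5, -0.3, 0.2]
grip_width: 0.001
finger_force: 0.0
```

```bash
python3 - <<'E'
from h import *
s=sense();t=s['tcp_pos']*1000;print(s['time_s'],s['ft_force'].round(1),t.round(1))
for q in np.arange(1.25,-.01,-.05):
    by=12+75*np.cos(q)-66*np.sin(q);bz=140+66*np.cos(q)+75*np.sin(q)
    y=by-17;z=bz-(16-10*(1.25-q)/1.25)
    print(round(q,2),round(t[1]-y,1),round(t[2]-z,1))
E
```

```text
22.65 [-0.5 -0.3  0.2] [503.7 -66.  214.6]
1.25 -22.0 -1.4
1.2 -26.7 -3.6
1.15 -31.4 -5.6
1.1 -36.2 -7.4
1.05 -41.1 -8.9
1.0 -46.0 -10.2
0.95 -50.9 -11.2
0.9 -55.9 -12.0
0.85 -60.9 -12.5
0.8 -65.9 -12.8
0.75 -70.9 -12.8
0.7 -75.9 -12.6
0.65 -80.8 -12.1
0.6 -85.6 -11.4
0.55 -90.5 -10.5
0.5 -95.2 -9.3
0.45 -99.8 -7.9
0.4 -104.4 -6.2
0.35 -108.8 -4.3
0.3 -113.2 -2.2
0.25 -117.3 0.1
0.2 -121.4 2.6
0.15 -125.3 5.3
0.1 -129.0 8.2
0.05 -132.6 11.3
-0.0 -136.0 14.6
```

Emit:
servo_tool(
  moves=[
    [-12,0,0,0,0,0,0],
    [-22,0,-1.4,0,0,0,0],
    [-27,0,-3.6,0,0,0,0],
    [-31.4,0,-5.6,0,0,0,0],
    [-36.2,0,-7.4,0,0,0,0],
    [-41,0,-9,0,0,0,0],
    [-46,0,-10.2,0,0,0,0],
    [-51,0,-11.2,0,0,0,0],
  ],
)

```text
time_s: 23.65
tcp_pos: [0.5055, -0.0152, 0.2278]
ee_rot: [-0.707, 0.708, -0.0, 0.0]
ft_force: [1.5, -2.3, 3.4]
grip_width: 0.0
finger_force: 1.6
```

Emit:
servo_tool(
  moves=[
    [-5,0,-0.8,0,0,0,0],
    [-10,0,-1.3,0,0,0,0],
    [-15,0,-1.6,0,0,0,0],
    [-20,0,-1.6,0,0,0,0],
    [-25,0,-1.4,0,0,0,0],
    [-30,0,-0.9,0,0,0,0],
    [-35,0,-0.2,0,0,0,0],
    [-39.5,0,0.7,0,0,0,0],
  ],
)

```text
time_s: 24.65
tcp_pos: [0.5057, 0.0247, 0.2274]
ee_rot: [-0.707, 0.707, -0.0, 0.001]
ft_force: [0.3, -0.1, 8.7]
grip_width: -0.003
finger_force: 3.9
```

```bash
sed -i 's/\[100:330,220:330\]/[100:400,220:330]/' b.py; python3 b.py
```

```text
24.65 [ 0.3 -0.1  8.7] [0.5057 0.0247 0.2274]
```

```bash
cat > q.py <<'E'
from h import *
# joint angle from channel tail / ball in the scene picture
s=sense();print(s['time_s'],s['ft_force'].round(1),s['tcp_pos'].round(4))
sc=imaging.get_image('scene');cv2.imwrite('pics/sq.png',sc)
P=imaging.camera_params('scene')
qs=np.arange(-.05,1.4,.005)
X=np.c_[0*qs+505.5,12+75*np.cos(qs)-66*np.sin(qs),140+66*np.cos(qs)+75*np.sin(qs)]/1000
uv=proj('scene',X,P)
m=(sc.min(2)>200).astype(np.uint8);m[:, :230]=0;m[:,340:]=0;m[:130]=0;m[260:]=0
n,l,st,c=cv2.connectedComponentsWithStats(m)
for k in range(1,n):
    if st[k,4]>15:
        j=np.argmin(np.linalg.norm(uv-c[k],axis=1));print(st[k],c[k].round(1),'q',qs[j].round(3),'dist',np.linalg.norm(uv[j]-c[k]).round(1))
E
python3 q.py
```

```text
24.7 [1.7 1.4 8.4] [0.5057 0.0251 0.2273]
[274 158   9   9  44] [278.8 162.4] q 0.55 dist 2.9
[277 185  26  15 116] [289.8 191.8] q 1.06 dist 30.4
[286 194  54  49 765] [319.1 217.1] q -0.05 dist 68.3
[295 202  12   7  61] [301.2 205. ] q 1.24 dist 47.1
[283 242  31  18 109] [300.1 252. ] q 1.395 dist 76.8
```

Emit:
servo_tool(
  moves=[
    [-4.7,0,-1,0,0,0,0],
    [-9.3,0,0,0,0,0,0],
    [-14,0,1.3,0,0,0,0],
    [-18.3,0,3.2,0,0,0,0],
    [-22.7,0,5.3,0,0,0,0],
    [-26.8,0,7.6,0,0,0,0],
    [-31,0,10,0,0,0,0],
    [-34.8,0,12.8,0,0,0,0],
  ],
)

```text
time_s: 25.75
tcp_pos: [0.5056, 0.0603, 0.2151]
ee_rot: [-0.707, 0.707, 0.0, 0.001]
ft_force: [-5.8, 6.1, 15.0]
grip_width: 0.0
finger_force: 7.0
```

Emit:
servo_tool(
  moves=[
    [-2,0,1.5,0,0,0,0],
    [-4,0,3,0,0,0,0],
    [-6,0,4.5,0,0,0,0],
    [-8,0,6,0,0,0,0],
  ],
)

```text
time_s: 26.25
tcp_pos: [0.5062, 0.0689, 0.2094]
ee_rot: [-0.707, 0.707, 0.0, 0.002]
ft_force: [-4.0, 8.5, 13.2]
grip_width: 0.001
finger_force: 6.4
```

```bash
python3 q.py
```

```text
26.25 [-4.   8.5 13.2] [0.5062 0.0689 0.2094]
[280 153  12   8  60] [286.3 157. ] q 0.095 dist 1.3
[276 162  28  38 194] [286.5 185.5] q 0.955 dist 24.2
[286 194  54  49 761] [319.3 217.4] q -0.05 dist 68.6
[295 201  12   8  63] [301.1 205. ] q 1.24 dist 47.0
[283 242  31  18 112] [299.6 252. ] q 1.395 dist 76.5
```

Nearly level (q≈0.05–0.1). I'll finish by pressing gently on the top of the ball, which at level is at z=220 mm.

Emit:
servo_tool(
  moves=[
    [3,0,-10,0,0,0,0],
    [3,0,-35,0,0,0,0],
    [-10,0,-35,0,0,0,0],
    [-18,0,-35,0,0,0,0],
    [-18,0,-28,0,0,0,0],
    [-18,0,-20,0,0,0,0],
    [-18,0,-14,0,0,0,0],
    [-18,0,-12,0,0,0,0],
  ],
)

```text
time_s: 27.3
tcp_pos: [0.505, 0.0845, 0.2192]
ee_rot: [-0.707, 0.708, 0.0, -0.001]
ft_force: [-0.4, -0.5, -0.0]
grip_width: -0.002
finger_force: 0.0
```

Emit:
servo_tool(
  moves=[
    [0,0,1,0,0,0,0],
    [0,0,2,0,0,0,0],
    [0,0,2,0,0,0,0],
  ],
)

```text
time_s: 27.68
tcp_pos: [0.5054, 0.0849, 0.2181]
ee_rot: [-0.707, 0.708, -0.0, 0.0]
ft_force: [-0.8, 0.4, -0.0]
grip_width: 0.004
finger_force: 0.0
```

Emit:
servo_tool(
  moves=[
    [0,0,1,0,0,0,0],
    [0,0,2,0,0,0,0],
    [0,0,2,0,0,0,0],
  ],
)

```text
time_s: 28.05
tcp_pos: [0.5053, 0.0848, 0.2159]
ee_rot: [-0.707, 0.708, 0.0, -0.0]
ft_force: [-1.2, -0.5, 0.5]
grip_width: 0.001
finger_force: 0.0
```

```bash
python3 q.py
```

```text
28.05 [-1.2 -0.5  0.5] [0.5053 0.0848 0.2159]
[280 149  12  12 118] [285.5 154.6] q 0.135 dist 1.1
[276 162  28  38 197] [286.4 185.3] q 0.955 dist 24.0
[283 194  57  66 876] [316.7 221.9] q 1.395 dist 68.6
[295 201  12   8  64] [301.2 205. ] q 1.24 dist 47.0
```

```bash
python3 - <<'E'
from h import *
for f in('scene0','sq'):
    sc=cv2.imread(f'pics/{f}.png');m=(sc.min(2)>200).astype(np.uint8);m[:, :230]=0;m[:,340:]=0;m[:130]=0;m[260:]=0
    n,l,st,c=cv2.connectedComponentsWithStats(m)
    print(f,[(st[k].tolist(),c[k].round(1).tolist()) for k in range(1,n) if st[k,4]>15])
    print(sc[145:170,274:300].min(2)[::2])
print(proj('scene',[[.505,.085,.216],[.505,.085,.23]]))
E
```

```text
scene0 [([276, 149, 28, 52, 328], [287.0, 174.0]), ([306, 155, 34, 49, 363], [323.5, 179.7]), ([309, 195, 31, 48, 552], [326.1, 216.6]), ([300, 219, 11, 19, 104], [306.6, 229.4]), ([291, 220, 7, 12, 46], [295.0, 226.2])]
[[107 107 106 108 107 108 108 109 107 107 107 108 108 109 109 110 109 110
  109 109 111 111 109 110 110 108]
 [107 107 107 108 107 109 105 108 108 106 106 108 104 106 103 104 105 106
  108 106 109 111 108 109 111 110]
 [106 107 106 107 109 108 109 108 107 105 107 127 168 214 236 235 210 163
  126 109 106 110 108 110 109 111]
 [108 107 109 109 109 110 109 104 108 149 233 255 255 255 255 255 255 255
  255 217 139 111 108 109 112 111]
 [106 110 106 107 110 107 107 107 149 235 255 255 255 255 255 255 255 255
  255 255 234 146 108 109 111 110]
 [108 109 108 111 108 109 106 117 169 242 255 255 255 255 255 255 255 255
  255 255 246 167 118 107 107 113]
 [109 107 110 107 108 108 105 112 146 207 243 253 255 255 255 255 255 255
  255 253 221 152 114 110 112 111]
 [108 108 108 108 109 108 108 109 118 147 183 214 230 238 243 243 243 239
  226 190 147 116 109 111 112 113]
 [108 1
[... 1489 characters left out ...]
 108 107 118 148 185 217 231 239 244 245 245 240 230 197 148
  116 105 108 109 111 109 107 108]
 [108 108 107 106 107 105 110 138 177 195 195 189 180 173 158 142 124 111
  106 109 109 108 108 108 109 109]
 [107 108 108 107 107 106 116 157 210 229 221 190 148 119 108 106 108 108
  108 108 110 108 108 109 109 110]
 [109 108 108 107 106 107 138 192 226 230 213 167 127 109 107 108 108 109
  110 106 110 109 109 107 109 108]
 [109 109 107 108 107 118 163 212 229 225 194 147 114 108 108 109 107 109
  111 109 109 111 109 109 109 108]
 [108 108 105 108 109 138 190 229 229 209 164 123 108 106 109 107 110 109
  109 107 108 109 107 110 109 110]]
[[287.10592824 153.33339768]
 [287.07823037 149.05433142]]
```

Ball position is ambiguous with the fingers so close to it. I'll lift away and measure with the wrist camera.

Emit:
servo_tool(
  moves=[
    [-3,0,-20,0,0,0,0],
    [0,0,-60,0,0,0,0],
    [0,0,-80,0,0,0,0],
    [0,0,-80,0,0,0,0],
    [0,0,-80,0,0,0,0],
  ],
)

```text
time_s: 28.72
tcp_pos: [0.5049, 0.0848, 0.2953]
ee_rot: [-0.707, 0.708, 0.0, -0.0]
ft_force: [0.3, 0.9, -0.4]
grip_width: -0.001
finger_force: 0.0
```

```bash
python3 b.py; python3 - <<'E'
from h import *
P=imaging.camera_params('wrist');i=cv2.imread('pics/wb.png')
for q in(0,.05,.1,.15,.2,.25,.3):
    X=np.array([505.5,12+75*np.cos(q)-66*np.sin(q),140+66*np.cos(q)+75*np.sin(q)])/1000
    T=np.array([590.5,12+190*np.cos(q)-14*np.sin(q),140+14*np.cos(q)+190*np.sin(q)])/1000
    print(q,X.round(3),proj('wrist',X,P).round(),'scene',proj('scene',X).round(1),'tail',proj('wrist',T,P).round(),proj('scene',T).round(1))
t=proj('wrist',[.5905,.107,.14],P)[0].round().astype(int);print(t)
m=(i.min(2)>200).astype(np.uint8);n,l,st,c=cv2.connectedComponentsWithStats(m)
print([(st[k].tolist(),c[k].round(1).tolist()) for k in range(1,n) if st[k,4]>150])
E
```

```text
28.725 [ 0.3  0.9 -0.4] [0.5049 0.0848 0.2953]
[  35   81   37   36 1043] [273. 198.] q 0.155 [0.5055 0.0759 0.2168]
0 [0.505 0.087 0.206] [[272. 209.]] scene [[287.8 155.8]] tail [[190. 304.]] [[341.  153.2]]
0.05 [0.505 0.084 0.21 ] [[272. 206.]] scene [[287.  155.7]] tail [[188. 308.]] [[341.3 150.8]]
0.1 [0.505 0.08  0.213] [[272. 203.]] scene [[286.2 155.7]] tail [[185. 312.]] [[341.4 148.5]]
0.15 [0.505 0.076 0.216] [[272. 199.]] scene [[285.3 155.8]] tail [[183. 316.]] [[341.5 146.3]]
0.2 [0.505 0.072 0.22 ] [[272. 195.]] scene [[284.4 155.9]] tail [[180. 319.]] [[341.5 144.2]]
0.25 [0.505 0.068 0.223] [[272. 190.]] scene [[283.5 156.2]] tail [[177. 323.]] [[341.5 142.3]]
0.3 [0.505 0.064 0.225] [[272. 185.]] scene [[282.5 156.6]] tail [[174. 325.]] [[341.3 140.4]]
[187 211]
[([143, 57, 56, 6, 330], [170.8, 59.5]), ([157, 68, 9, 59, 297], [161.0, 96.9]), ([180, 68, 112, 163, 7401], [230.7, 165.4]), ([167, 100, 19, 20, 290], [175.7, 109.8])]
```

Emit:
servo_tool(
  moves=[
    [14,0,30,0,0,0,0],
    [14,0,55,0,0,0,0],
    [14,0,62,0,0,0,0],
    [12,0,66,0,0,0,0],
    [9,0,69,0,0,0,0],
    [5,0,73,0,0,0,0],
    [2,0,76,0,0,0,0],
    [2,0,77,0,0,0,0],
  ],
)

```text
time_s: 29.78
tcp_pos: [0.5053, 0.0832, 0.2189]
ee_rot: [-0.707, 0.707, 0.0, -0.0]
ft_force: [-1.0, 1.1, -0.4]
grip_width: 0.001
finger_force: 0.0
```

Emit:
servo_tool(
  moves=[
    [0,0,1,0,0,0,0],
    [0,0,1,0,0,0,0],
  ],
)

```text
time_s: 30.02
tcp_pos: [0.5053, 0.0828, 0.218]
ee_rot: [-0.707, 0.708, -0.0, 0.0]
ft_force: [0.9, -0.2, -0.4]
grip_width: 0.001
finger_force: 0.0
```

```bash
python3 - <<'E'
from h import *
i=imaging.get_image('wrist');P=imaging.camera_params('wrist')
for q in(0,.05,.1,.15,.2):
    X=np.array([505.5,12+75*np.cos(q)-66*np.sin(q),140+66*np.cos(q)+75*np.sin(q)])/1000
    print(q,proj('wrist',X,P).round(1), proj('wrist',X+[0,-.0,.014],P).round(1))
print('tcp',proj('wrist',[.505,.083,.218],P).round())
m=(i.min(2)>225).astype(np.uint8);n,l,st,c=cv2.connectedComponentsWithStats(m)
print([(st[k].tolist(),c[k].round(1).tolist()) for k in range(1,n) if st[k,4]>200])
E
python3 q.py|head -3
```

```text
0 [[273.3 247.7]] [[273.4 257.6]]
0.05 [[273.3 244.4]] [[273.4 254.3]]
0.1 [[273.3 240.6]] [[273.4 250.4]]
0.15 [[273.3 236.1]] [[273.4 245.8]]
0.2 [[273.3 231.1]] [[273.4 240.6]]
tcp [[274. 249.]]
[([99, 38, 74, 8, 493], [136.1, 41.3]), ([124, 56, 30, 67, 690], [137.0, 99.5]), ([168, 56, 23, 75, 595], [181.6, 96.8]), ([188, 63, 35, 61, 649], [212.3, 99.5]), ([168, 143, 109, 64, 1491], [227.3, 153.7]), ([248, 213, 52, 44, 1669], [273.8, 233.1])]
30.075 [0.2 0.3 0.3] [0.5054 0.0828 0.2181]
[280 149  12  12 118] [285.5 154.6] q 0.135 dist 1.1
[276 162  28  38 193] [286.3 185.3] q 0.955 dist 23.9
```

Emit:
servo_tool(
  moves=[
    [0,0,2,0,0,0,0],
    [0,0,4,0,0,0,0],
    [0,0,4,0,0,0,0],
  ],
)

```text
time_s: 30.5
tcp_pos: [0.5052, 0.0828, 0.2138]
ee_rot: [-0.707, 0.708, 0.0, -0.0]
ft_force: [0.4, -0.2, -0.0]
grip_width: -0.0
finger_force: 0.0
```

Emit:
servo_tool(
  moves=[
    [0,0,2,0,0,0,0],
    [0,0,4,0,0,0,0],
    [0,0,4,0,0,0,0],
  ],
)

```text
time_s: 30.88
tcp_pos: [0.5053, 0.0829, 0.2099]
ee_rot: [-0.707, 0.708, 0.0, -0.0]
ft_force: [0.0, -0.1, 0.7]
grip_width: 0.005
finger_force: 0.0
```

```bash
python3 q.py|head -3
```

```text
30.875 [ 0.  -0.1  0.7] [0.5053 0.0829 0.2099]
[280 150  12  11 104] [285.4 155.1] q 0.14 dist 0.6
[276 162  28  38 194] [286.5 185.4] q 0.955 dist 24.1
```

The upward forces and the lack of contact here suggest the shut fingertips sit well above the nominal TCP. I'll keep pressing down, watching the force.

Emit:
servo_tool(
  moves=[
    [0,0,2,0,0,0,0],
    [0,0,4,0,0,0,0],
    [0,0,4,0,0,0,0],
  ],
)

```text
time_s: 31.3
tcp_pos: [0.5064, 0.0844, 0.2074]
ee_rot: [-0.707, 0.707, -0.0, 0.002]
ft_force: [-2.8, 5.3, 8.1]
grip_width: -0.002
finger_force: 3.9
```

Emit:
servo_tool(
  moves=[
    [0,0,2,0,0,0,0],
    [0,0,4,0,0,0,0],
    [0,0,4,0,0,0,0],
  ],
)

```text
time_s: 31.68
tcp_pos: [0.5078, 0.0853, 0.2045]
ee_rot: [0.707, -0.707, 0.001, -0.004]
ft_force: [0.4, 5.8, 10.1]
grip_width: -0.0
finger_force: 5.0
```

```bash
python3 q.py|head -3
```

```text
31.675 [ 0.4  5.8 10.1] [0.5078 0.0853 0.2045]
[276 151  31  58 360] [289.  180.9] q 0.77 dist 23.3
[286 195  54  48 748] [319.3 217.5] q -0.05 dist 68.8
```

Emit:
servo_tool(
  moves=[
    [0,0,-15,0,0,0,0],
    [8,0,-15,0,0,0,0],
    [8,0,-8,0,0,0,0],
    [8,0,-4,0,0,0,0],
    [8,0,0,0,0,0,0],
    [8,0,0,0,0,0,0],
  ],
)

```text
time_s: 32.48
tcp_pos: [0.5054, 0.075, 0.2017]
ee_rot: [-0.707, 0.708, -0.0, -0.0]
ft_force: [0.5, -0.5, -0.2]
grip_width: -0.004
finger_force: 0.2
```

```bash
python3 q.py|head -3; python3 b.py
```

```text
32.475 [ 0.5 -0.5 -0.2] [0.5054 0.075  0.2017]
[276 153  31  56 326] [289.7 184.2] q 0.855 dist 26.0
[286 195  54  48 746] [319.3 217.8] q -0.05 dist 68.9
32.525 [-0.5 -0.3 -0.6] [0.5052 0.0748 0.2017]
[   0   58   59   86 1454] [260. 186.] q 0.63 [0.5055 0.0337 0.2375]
```

Emit:
servo_tool(
  moves=[
    [-2,0,2,0,0,0,0],
    [-4,0,3,0,0,0,0],
    [-6,0,3,0,0,0,0],
    [-6,0,3,0,0,0,0],
  ],
)

```text
time_s: 33.08
tcp_pos: [0.5053, 0.0811, 0.1989]
ee_rot: [-0.707, 0.708, 0.0, -0.0]
ft_force: [-0.3, 1.1, 0.1]
grip_width: -0.005
finger_force: 0.0
```

Emit:
servo_tool(
  moves=[
    [0,0,1.5,0,0,0,0],
    [0,0,3,0,0,0,0],
    [0,0,3,0,0,0,0],
  ],
)

```text
time_s: 33.45
tcp_pos: [0.5059, 0.0814, 0.197]
ee_rot: [-0.707, 0.707, -0.0, 0.001]
ft_force: [-3.0, 3.4, 8.7]
grip_width: 0.0
finger_force: 3.9
```

Emit:
servo_tool(
  moves=[
    [0,0,1.5,0,0,0,0],
    [0,0,3,0,0,0,0],
    [0,0,3,0,0,0,0],
  ],
)

```text
time_s: 33.83
tcp_pos: [0.5062, 0.0814, 0.1964]
ee_rot: [-0.707, 0.707, -0.001, 0.002]
ft_force: [-10.0, 3.9, 24.9]
grip_width: -0.0
finger_force: 12.8
```

Emit:
servo_tool(
  moves=[
    [0,0,-20,0,0,0,0],
    [0,0,-60,0,0,0,0],
    [0,0,-98,0,0,0,0],
    [-3,0,-98,0,0,0,0],
    [-3,0,-98,0,0,0,0],
  ],
)

```text
time_s: 34.45
tcp_pos: [0.5049, 0.0839, 0.2903]
ee_rot: [-0.707, 0.708, 0.0, -0.0]
ft_force: [0.0, -0.3, -0.8]
grip_width: 0.006
finger_force: 0.0
```

```bash
python3 b.py;  python3 q.py|head -3; python3 - <<'E'
from h import *
P=imaging.camera_params('wrist')
for q in(0,.05,.1):
    X=np.array([505.5,12+75*np.cos(q)-66*np.sin(q),140+66*np.cos(q)+75*np.sin(q)])/1000
    print(q,proj('wrist',X,P).round(1))
E
```

```text
34.45 [ 0.  -0.3 -0.8] [0.5049 0.0839 0.2903]
[  0  37  57  59 968] [258. 154.] q 0.57 [0.5055 0.0395 0.236 ]
[ 36  97  35  35 951] [273. 214.] q 0.0 [0.5055 0.087  0.206 ]
34.5 [0.3 0.5 0.2] [0.5047 0.0837 0.2898]
[276 149  31  60 398] [289.3 179.1] q 0.705 dist 22.2
[283 195  57  65 868] [316.8 222.2] q 1.395 dist 68.8
0 [[272.1 212.4]]
0.05 [[272.1 209.4]]
0.1 [[272.1 206. ]]
```

The stop is reached (25 N, no further motion) and the ball is at its original level position. I'll back away and check the jar and pipette numerically.

Emit:
servo_tool(
  moves=[
    [0,0,-50,0,0,0,0],
    [20,-20,-90,0,0,0,0],
    [60,-50,-90,0,0,0,0],
    [90,-80,-90,0,0,0,0],
    [90,-80,-90,0,0,0,0],
    [90,-80,-90,0,0,0,0],
    [90,-80,-90,0,0,0,0],
  ],
)

```text
time_s: 35.42
tcp_pos: [0.5848, -0.0057, 0.381]
ee_rot: [-0.707, 0.707, 0.0, -0.0]
ft_force: [-0.3, 0.0, 0.3]
grip_width: -0.004
finger_force: 0.0
```

```bash
python3 - <<'E'
from tri import *
s=sense();print(s['time_s'],s['ft_force'].round(1),s['tcp_pos'].round(4))
P=imaging.camera_params('wrist');i=imaging.get_image('wrist');sc=imaging.get_image('scene');cv2.imwrite('pics/wf.png',i);cv2.imwrite('pics/sf.png',sc)
St=np.array([590.5,12,0])
for n,p in dict(footmm=(-32,-54,10),footpm=(32,-54,10),backm=(-23,-45,155),backp=(23,-45,155),rimmp=(-23,1,120),rimpp=(23,1,120),platem=(-45,11,10),lip=(0,0,140),tail=(0,190,154),piptop=(0,0,165)).items():
    print(n,proj('wrist',(St+p)/1000,P)[0].round().tolist(),proj('scene',(St+p)/1000)[0].round().tolist())
for nm,im,x0,y0,x1,y1 in(('w',i,200,100,350,300),('s',sc,260,140,350,260)):
  for th in(190,235):
    m=(im[y0:y1,x0:x1].min(2)>th).astype(np.uint8);n,l,st,c=cv2.connectedComponentsWithStats(m)
    print(nm,th,[((st[k]+[x0,y0,0,0,0]).tolist(),(c[k]+[x0,y0]).round().tolist()) for k in range(1,n) if st[k,4]>15])
E
```

```text
35.425 [-0.3  0.   0.3] [ 0.5848 -0.0057  0.381 ]
footmm [290.0, 139.0] [280.0, 250.0]
footpm [249.0, 139.0] [302.0, 262.0]
backm [288.0, 154.0] [284.0, 217.0]
backp [248.0, 154.0] [302.0, 226.0]
rimmp [286.0, 187.0] [294.0, 211.0]
rimpp [251.0, 187.0] [312.0, 220.0]
platem [297.0, 180.0] [289.0, 229.0]
lip [268.0, 189.0] [303.0, 211.0]
tail [269.0, 329.0] [341.0, 153.0]
piptop [268.0, 194.0] [303.0, 205.0]
w 190 [([243, 140, 107, 143, 5023], [284.0, 207.0]), ([258, 283, 12, 12, 71], [265.0, 287.0]), ([277, 283, 11, 12, 68], [280.0, 287.0])]
w 235 [([248, 140, 41, 60, 989], [269.0, 163.0]), ([265, 187, 13, 13, 133], [271.0, 193.0]), ([279, 207, 68, 49, 673], [321.0, 219.0]), ([333, 259, 17, 23, 327], [342.0, 270.0]), ([259, 284, 10, 11, 49], [265.0, 287.0]), ([277, 284, 10, 11, 48], [280.0, 287.0])]
s 190 [([276, 149, 31, 61, 418], [289.0, 179.0]), ([283, 195, 61, 65, 974], [317.0, 222.0])]
s 235 [([283, 150, 12, 10, 92], [289.0, 154.0]), ([277, 163, 27, 37, 132], [287.0, 186.0]), ([299, 202, 8, 6, 36], [302.0, 204.0]), ([287, 218, 16, 8, 28], [295.0, 221.0]), ([305, 219, 7, 12, 18], [308.0, 224.0])]
```

The channel is level and the jar's foot is where it was left. The pipette's top end is at wrist (271,193) and scene (302,204), as predicted for standing in the jar, and the robot is clear of everything. Handing in.

```bash
python3 -c "
from station import ticket
print(ticket.hand_in())"
```

```text
the job is handed in; nothing more can be done
None
```

The job is handed in at about 35 s: by camera measurements, the jar stands centred against the stand's foot with its high back outward, the pipette is tip-down in it, the channel is back level, and the robot never touched the pipette or the glassware; the judge's result was not shown.

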